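# Shut and latch the pantry bin

### The job

One of the two small pantry bins has been left open. Lower its hinged lid gently until it is fully shut, without letting it slam, and then swing the steel latch arm over the lid until it stops, pointing straight in across the lid. Leave everything else on the shelf where it stands.

Things in the scene. Friction and masses are not known exactly. Their poses are not given: they have to be found in the camera images.
- bin: The open bin: a cream box 170 (its x) x 150 (its y) x 85 mm high, fixed to the shelf, walls 5 mm, empty. Origin at the centre of its underside, z up. The lid hinge runs along its +x rim; the latch post stands outside the middle of its -x side. In the room the -x side faces roughly to the robot's right (world -y).
- lid (a joint): Angle (rad) of the open bin's wooden lid, a plain slab 170 x 150 x 10 mm, 0.18 kg: 0 = shut, lying flat on the rim (its top face 95 mm above the shelf); 1.57 = standing upright; stop at 1.9. It starts between about 1.15 and 1.75. The hinge is stiff (about 0.3 N m): the lid stays where it is left, and a push of about 2 to 6 N on its outer face near the free edge lowers it. It needs no grasp.
- lid_hinge (a point): Middle of the hinge line, at x +85, y 0, z 85 mm in the bin's frame; the hinge axis is the bin's y. The lid's inner face lies in the plane through this line. From shut, the lid reaches 170 mm towards the bin's -x.
- lid_edge (a point): Middle of the lid's free edge, on the outer (when shut, upper) face: 170 mm from the hinge along the lid and 10 mm out from the inner face. Moves with the lid.
- latch (a joint): Angle (rad) of the open bin's steel latch arm, which turns in a level plane about an upright pivot: 0 = arm along the bin's +y (beside the box, clear of the lid); it grows as the arm turns clockwise seen from above; 1.57 = its stop, arm pointing to the bin's +x, across the lid. Other stop at -0.8. It starts between about -0.6 and 0.05. It stays where it is left; about 1 N at the tab turns it.
- latch_pivot (a point): Latch pivot, at x -97, y 0, z 107 mm in the bin's frame (top of the pivot disc, 20 mm diameter). It sits on a 24 mm square steel post. The arm is 50 mm long from the pivot, 8 mm wide, its underside 98 mm and its upper face 105 mm above the shelf, just over the shut lid.
- latch_tab (a point): Top of the latch's upright tab, a steel pin 10 mm in diameter on the arm 45 mm from the pivot; it stands up from the arm to 128 mm above the shelf. Push it sideways to turn the latch.
- shut_bin: The other bin: same make and size, already shut and latched, fixed. Origin at the centre of its underside. Not to be used.
- jar: Clear glass lentil jar with steel lid, 84 mm in diameter, 138 mm high, loose; origin at the centre of its underside. Leave alone.
- mortar: White ceramic mortar with its pestle leaning in it, 120 mm in diameter, 80 mm high (pestle to 135 mm), loose; origin at the centre of its underside. Leave alone.
- mill: Dark wooden pepper mill, 54 mm in diameter, 148 mm high, loose; origin at the centre of its underside. Leave alone.
- pinch_bowl: Small white bowl, 60 mm in diameter, 28 mm high, loose; origin at the centre of its underside. Leave alone.
- spice: Small amber glass spice jar, 44 mm in diameter, 85 mm high, loose; origin at the centre of its underside. Leave alone.
Not all that is in view belongs to the job. Leave any blue or orange look-alike of the bin alone.

How it is judged:
By the outcome, as a careful person would: the job done as asked, in the order asked, and still so for the second after the job is handed in, with the robot touching nothing.
It also fails if it takes over 43 s, if anything falls off the work surface, if the arm or the gripper's body presses on something with over 40 N, if the wrist force passes 120 N, or if a joint passes its speed limit or range.

### The arm

A 6-joint arm with a two-finger parallel gripper is mounted at the origin on the work surface. World frame = base frame: x ahead of the robot, y to its left, z up, the work surface at z = 0. Lengths are in m, angles in rad, forces in N, time in s.
With the tool pointing down it reaches from about 0.35 to 0.975 m from the base axis. Payload 4.9 kg.
Tool frame: the origin (TCP) lies between the finger pads; the fingertips stand 22 mm ahead of it and the grasp point (between the pads) lies 3 mm ahead of it; z points along the fingers, y is the line along which they close (so a half turn about z gives the same grasp; the last joint's range is limited). The gripper opens to 85 mm and grips with 20 to 120 N. Pads are 22 mm wide; open, the fingers measure 114 mm over their backs; the gripper's body (76 mm by 85 mm) begins 54 mm behind the grasp point. The pads swing forward as they close: fully open they stand 13 mm farther back than shut.
Start: joints at [1.15, 0.053, 1.613, -0, 1.476, -0.119], TCP at [0.186, 0.597, 0.253] pointing down, gripper open.
Joint ranges: [-3.01, 3.01], [-1.01, 2.22], [0.06, 2.58], [-1.02, 4.17], [0.09, 2.62], [-3.14, 3.14]. Speed limits (rad/s): [2.57, 2.57, 3.14, 3.14, 3.14, 3.14].

### API

Orientations are given as a unit quaternion [w, x, y, z].
In Python, from plant import state, grab_frame, get_calibration, job_done, recognise, regions_of gives the robot as it stands.
- The arm moves only by the tool apply_moves, never from a script. Its argument "targets" is a list of rows, each an object with "translation": the shift along the tool's x, y, z normalised to -1 to 1, where 1 is 100 mm, a list of three; "twist": the turn about the tool's z normalised to -1 to 1, where 1 is 0.1 rad; "hand": the opening, from 0 (shut) to 1 (fully open). A call has 1 to 8 rows; each row shifts and turns the commanded pose from where the row before left it, along the tool's axes as they then stand; what a row does not reach is not made up. A row lasts 1/10 s, in which the tool goes at most 50 mm and 8.59 degrees, less where a joint would pass 70% of its speed; a pose out of reach is approached as far as the arm can. A call with a number of a shift or a turn outside -1 to 1 is refused whole. A call with a gripper value outside its range is refused whole. The fingers move at their own pace and stop on an object; the grip force is fixed at half the most. Time passes only in rows, so rows that do not move let the fingers close. It gives the time, the measured TCP pose, the force, the opening and the grip force at its end, in the units of the state.
- state(): the state, without advancing time (a new reading comes with each control period).
- grab_frame(name): name is "side" or "top" or "wrist"; returns the picture (400x640x3 uint8, red, green, blue); there is no depth.
- get_calibration(name): a dict with "camera_matrix" (3x3 intrinsics, pixels), "pose" (4x4, takes a point from camera to world coordinates). Camera axes: x right, y up, looking along -z (the intrinsics and any distortion apply to the point x, -y, -z); pixel columns grow to the right and rows downward; lengths in m; the calibration is good to about 2 mm. A picture is of the moment at which its call begins: read the wrist's pose just before it. get_calibration takes no time and is no camera call; for the wrist camera it gives the pose at the moment of the call.
- job_done(): hands the job in; it is judged then, once.
Trained networks look in the newest picture that a camera, given by its name, has taken for a name from the list of things; names that differ only in an ending like _2 or _b are one class to them, and where a whole thing is asked for, a point or a joint stands for the part that bears it (a point fixed in the world has none). Each returns a list of dicts, best first, with "score" (0 to 1); they miss things now and then, are a little off and sometimes report something else, mostly with a low value. They report only what shows in the picture. A call takes as long as a camera call. They do not tell look-alikes from the thing itself.
- recognise(camera, query): "point" ([x, y, z] in m, in world coordinates, good to about 4 mm: the middle of the surface that is visible of it).
- regions_of(camera, query): "pixels" (400x640 bool, what is visible of it).
The state is a dict: "time": time; "joint_pos": joint angles; "joint_vel": joint speeds; "joint_efforts": joint torques, N m; "tool_pos": TCP position; "tool_rot": TCP orientation; "contact_force": force on the tool from outside, world axes, zero at the start; "ft_torque": the same for the moment, N m; "gripper_width": opening from 0.0 (shut) to 1.0 (fully open); "grasp_force": force on a finger pad.
Only numpy, scipy, OpenCV 4.12 (cv2) and the standard library are available. Lean on these libraries where they do the work, as an engineer would, in place of code of your own. Each camera call takes 0.05 s, during which the arm holds its last target. There are 200 camera calls.

## Working session

There is one attempt and no reset: what is moved stays moved. The work goes in short steps, Python scripts to look and compute and a tool call to move; the robot and the scene stay as the last step left them, time stands still between calls to the robot, and variables do not carry over. Pictures are saved under pics/ and viewed, at most 10 in all, crops included, and the job is handed in when it is done.

Besides the shell and the picture viewer there is one more tool, called after "Request:" as name(argument=value, ...), one argument or row to a line, values as JSON. apply_moves: Moves the arm, as the interface text tells. Its arguments: {"type":"object","properties":{"targets":{"type":"array"}},"required":["targets"]}

```bash
mkdir -p pics; cat > h.py <<'E'
import numpy as np, cv2
from plant import *
def save(c,n):
    f=grab_frame(c); cv2.imwrite('pics/'+n,f[:,:,::-1]); return f
E
python3 - <<'E'
from h import *
s=state();print(s['time'],s['tool_pos'],s['tool_rot'],s['gripper_width'])
a=save('side','s1.png');b=save('top','t1.png')
for c in('side','top'):
  for q in('bin','lid','lid_hinge','lid_edge','latch','latch_pivot','latch_tab','shut_bin','jar','mortar','mill','pinch_bowl','spice'):
    print(c,q,[(np.round(r['point'],3).tolist(),round(r['score'],2)) for r in recognise(c,q)[:3]])
print(state()['time'])
E
```

```text
0.0 [0.185569   0.59621584 0.25206622] [-2.68715109e-04  1.50345364e-01  9.88633023e-01 -9.72640739e-04] 0.9949355078492275
side bin [([0.25, 0.262, 0.095], 0.76), ([0.52, -0.116, 0.149], 0.62)]
side lid [([0.299, -0.544, 0.098], 0.92), ([0.252, 0.261, 0.092], 0.89), ([0.52, -0.113, 0.186], 0.71)]
side lid_hinge [([0.516, -0.114, 0.184], 0.92), ([0.25, 0.264, 0.096], 0.68), ([0.301, -0.543, 0.091], 0.61)]
side lid_edge [([0.298, -0.544, 0.094], 0.88), ([0.515, -0.116, 0.182], 0.82), ([0.249, 0.262, 0.093], 0.69)]
side latch [([0.742, 0.237, 0.059], 0.74), ([0.538, -0.314, 0.104], 0.5), ([0.237, 0.17, 0.106], 0.47)]
side latch_pivot [([0.235, 0.176, 0.106], 0.58), ([0.314, -0.651, 0.105], 0.52)]
side latch_tab [([0.317, -0.65, 0.107], 0.57), ([0.238, 0.171, 0.11], 0.47), ([0.543, -0.316, 0.106], 0.4)]
side shut_bin [([0.527, 0.218, 0.099], 0.78)]
side jar [([0.761, 0.062, 0.106], 0.88)]
side mortar [([0.746, 0.237, 0.06], 0.8)]
side mill [([0.499, -0.535, 0.071], 0.87)]
side pinch_bowl [([0.418, 0.022, 0.02], 0.74)]
side spice [([0.727, -0.072, 0.059], 0.81)]
top bin [([0.3, -0.548, 0
[... 183 characters left out ...]
], 0.88), ([0.516, -0.121, 0.25], 0.77), ([0.247, 0.27, 0.094], 0.71)]
top lid_edge [([0.296, -0.555, 0.096], 0.81), ([0.244, 0.269, 0.092], 0.8), ([0.512, -0.117, 0.254], 0.6)]
top latch [([0.551, -0.314, 0.105], 0.52), ([0.239, 0.166, 0.104], 0.46)]
top latch_pivot [([0.551, -0.318, 0.11], 0.67), ([0.321, -0.653, 0.112], 0.58), ([0.238, 0.167, 0.107], 0.43)]
top latch_tab [([0.318, -0.654, 0.105], 0.54), ([0.5, -0.535, 0.101], 0.35)]
top shut_bin [([0.535, 0.193, 0.095], 0.66)]
top jar [([0.763, 0.041, 0.139], 0.72)]
top mortar [([0.75, 0.251, 0.054], 0.61)]
top mill [([0.5, -0.538, 0.099], 0.92)]
top pinch_bowl [([0.425, 0.031, 0.019], 0.58)]
top spice [([0.725, -0.095, 0.083], 0.59)]
1.4
```

View pics/s1.png

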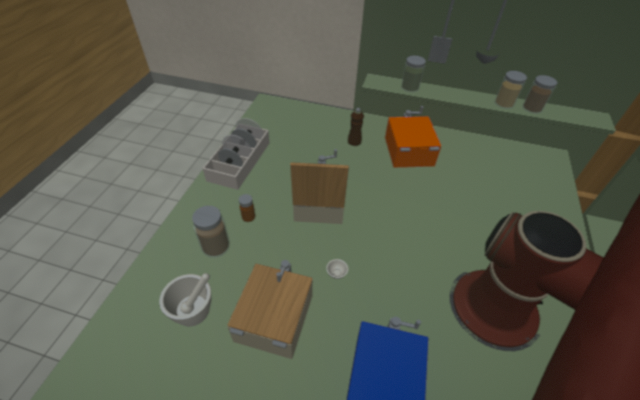

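View pics/t1.png

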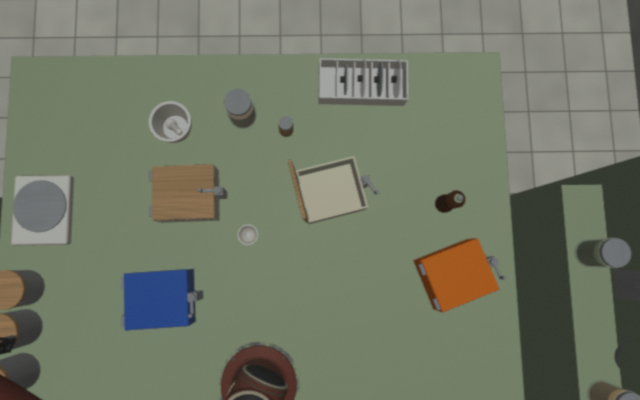

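The side view shows the cream bin with its lid upright at about (320,188) and the latch at (327,157). In the top view the bin is at (330,188), the lid edge-on at (297,188), and the latch pivot at (367,181) with its arm out to (376,191). The blue and orange bins are look-alikes. Next I enlarge the top view to fit the pose.

```bash
python3 - <<'E'
import cv2
a=cv2.imread('pics/t1.png')[140:240,270:400]
cv2.imwrite('pics/c1.png',cv2.resize(a,None,fx=6,fy=6,interpolation=cv2.INTER_CUBIC))
from h import *
c=get_calibration('top');print(np.round(c['camera_matrix'],1),np.round(c['pose'],3),[k for k in c])
c=get_calibration('side');print(np.round(c['camera_matrix'],1),np.round(c['pose'],3),[k for k in c])
E
```

```text
[[483.1   0.  304.1]
 [  0.  483.1 195.6]
 [  0.    0.    1. ]] [[-0.016  0.991 -0.129  0.348]
 [-1.    -0.014  0.017 -0.111]
 [ 0.015  0.129  0.991  1.417]
 [ 0.     0.     0.     1.   ]] ['camera_matrix', 'pose']
[[376.9   0.  316.8]
 [  0.  376.9 202.5]
 [  0.    0.    1. ]] [[-0.957  0.226 -0.181  0.326]
 [-0.289 -0.707  0.645  0.576]
 [ 0.018  0.67   0.742  0.901]
 [ 0.     0.     0.     1.   ]] ['camera_matrix', 'pose']
```

View pics/c1.png

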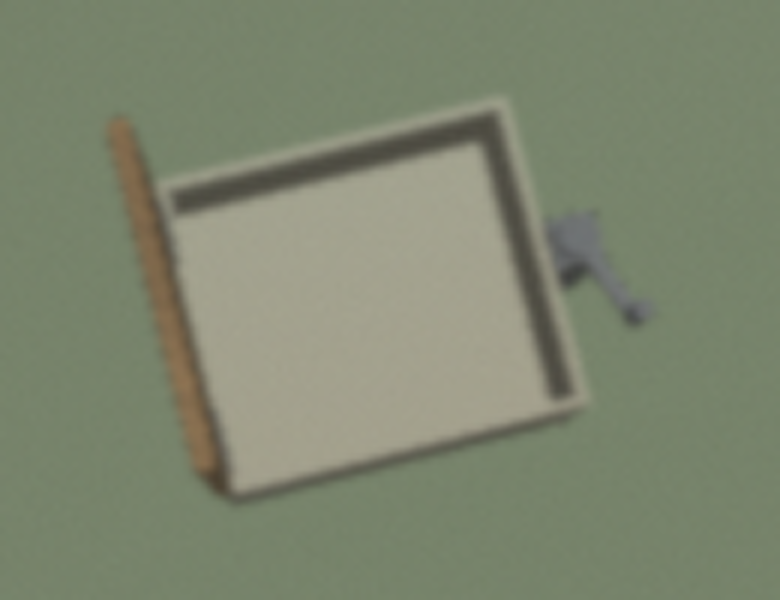

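```bash
cat >> h.py <<'E'
def ray(cam,u,v,z):
    c=get_calibration(cam);K=np.array(c['camera_matrix']);P=np.array(c['pose'])
    d=np.linalg.inv(K)@[u,v,1];d=P[:3,:3]@(d*[1,-1,-1]);o=P[:3,3]
    return o+d*(z-o[2])/d[2]
def proj(cam,X):
    c=get_calibration(cam);K=np.array(c['camera_matrix']);P=np.array(c['pose'])
    p=(np.atleast_2d(X)-P[:3,3])@P[:3,:3]*[1,-1,-1];p=p@K.T;return p[:,:2]/p[:,2:]
E
python3 - <<'E'
from h import *
from scipy.optimize import least_squares
C=lambda u,v:(np.array([u,v])+.5)/6-.5+[270,140]
pts=[((505,98),(-.085,-.075,.085)),((588,405),(-.085,.075,.085)),((232,497),(.085,.075,.085)),((578,236),(-.097,0,.107))]
def T(p,b):
    c,s=np.cos(p[2]),np.sin(p[2]);return np.array([p[0]+c*b[0]-s*b[1],p[1]+s*b[0]+c*b[1],b[2]])
f=lambda p:np.concatenate([proj('top',T(p,b))[0]-C(*q) for q,b in pts])
r=least_squares(f,[.53,-.21,1.7]);print(r.x,np.round(r.fun,2))
p=r.x
for b in[(-.097,0,.107),(.085,0,.085)]:print(b,T(p,b).round(3))
t=ray('top',*C(637,312),.128);pv=T(p,(-.097,0,.1));d=t-pv
c,s=np.cos(p[2]),np.sin(p[2]);dl=np.array([c*d[0]+s*d[1],-s*d[0]+c*d[1]]);print('tab',t,dl,'latch',np.arctan2(dl[0],dl[1]))
def lid(a,y,h=.01): return (.085-.17*np.cos(a)+h*np.sin(a),y,.085+.17*np.sin(a)+h*np.cos(a))
g=lambda a:np.concatenate([proj('top',T(p,lid(a[0],y)))[0]-C(*q) for q,y in[((112,120),-.075),((194,470),.075)]])
q=least_squares(g,[1.4]);print('lid',q.x,q.fun)
g2=lambda a:np.concatenate([proj('top',T(p,lid(a[0],y,0)))[0]-C(*q) for q,y in[((128,117),-.075),((213,470),.075)]])
q=least_squares(g2,[1.4]);print('lid',q.x,q.fun)
# reprojection into side
im=cv2.imread('pics/s1.png')
for b in [(x,y,.085) for x in(-.085,.085) for y in(-.075,.075)]+[lid(q.x[0],y,0) for y in(-.075,.075)]+[(-.097,0,.107)]:
    cv2.circle(im,tuple(int(round(k)) for k in proj('side',T(p,b))[0]),1,(0,0,255),-1)
cv2.circle(im,tuple(int(round(k)) for k in proj('side',t)[0]),1,(0,255,0),-1)
cv2.imwrite('pics/c2.png',cv2.resize(im[120:240,250:400],None,fx=5,fy=5))
E
```

```text
[ 0.53928155 -0.20979984  1.80430536] [-0.12 -0.08  0.07  0.13  0.13 -0.16 -0.08  0.11]
(-0.097, 0, 0.107) [ 0.562 -0.304  0.107]
(0.085, 0, 0.085) [ 0.52  -0.127  0.085]
tab [ 0.52359866 -0.32676085  0.128     ] [-0.01315783  0.04232119] latch -0.3014303267818886
lid [1.61858927] [-0.59624012  0.0625679   0.85032091  0.94578836]
lid [1.63614851] [-0.48924231 -0.14907185  0.50053709  0.22206742]
```

View pics/c2.png

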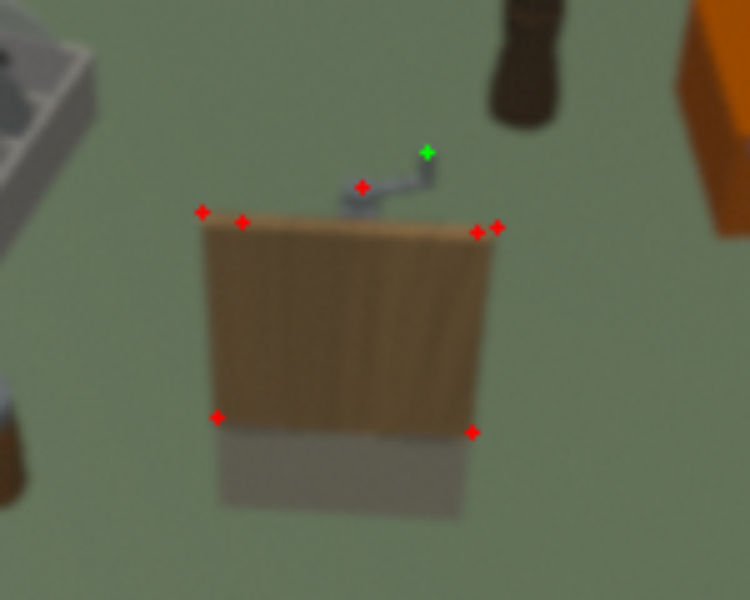

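The fit agrees to a few mm in both views: bin yaw is 1.804, lid about 1.62 and latch about -0.30. I'll shut the fingers and turn the tool so that tool y is bin x and tool x is bin y. Then I cross over at the present height.

Request:
apply_moves(
  targets=[
    {"translation": [0,0,0],"twist": -1,"hand": 0},
    {"translation": [0,0,0],"twist": -1,"hand": 0},
    {"translation": [0,0,0],"twist": -1,"hand": 0},
    {"translation": [0,0,0],"twist": -1,"hand": 0},
    {"translation": [0,0,0],"twist": -1,"hand": 0},
    {"translation": [0,0,0],"twist": -0.36,"hand": 0},
    {"translation": [-0.1,-0.4,0],"twist": 0,"hand": 0},
    {"translation": [-0.1,-0.4,0],"twist": 0,"hand": 0},
  ],
)

```text
time: 2.2
tool_pos: [0.2238, 0.5231, 0.253]
tool_rot: [-0.0, -0.118, 0.993, -0.0]
contact_force: [0.3, -0.1, 0.9]
gripper_width: -0.004
grasp_force: 0.0
```

```bash
cat >> h.py <<'E'
def where():
    from scipy.spatial.transform import Rotation as R
    s=state();x,y,t=.5393,-.2098,1.8043
    d=s['tool_pos'][:2]-np.array([x,y]);c,n=np.cos(t),np.sin(t)
    q=s['tool_rot'];ty=R.from_quat([*q[1:],q[0]]).apply([0,1,0])
    f=s['contact_force'];print('t',s['time'],'bin xyz mm',np.round(1e3*np.array([c*d[0]+n*d[1],-n*d[0]+c*d[1],s['tool_pos'][2]]),1),'yaw err',round(np.arctan2(ty[1],ty[0])-t,3),'F bin',np.round([c*f[0]+n*f[1],-n*f[0]+c*f[1],f[2]],1),'w',s['gripper_width'])
E
python3 -c "from h import *;where()"
```

```text
t 2.2 bin xyz mm [786.  137.4 253. ] yaw err 0.003 F bin [-0.2 -0.2  0.9] w -0.0038462756587273102
```

Request:
apply_moves(
  targets=[
    {"translation": [-0.1,-0.45,0],"twist": 0,"hand": 0},
    {"translation": [-0.1,-0.45,0],"twist": 0,"hand": 0},
    {"translation": [-0.1,-0.45,0],"twist": 0,"hand": 0},
    {"translation": [-0.1,-0.45,0],"twist": 0,"hand": 0},
    {"translation": [-0.1,-0.45,0],"twist": 0,"hand": 0},
    {"translation": [-0.1,-0.45,0],"twist": 0,"hand": 0},
    {"translation": [-0.1,-0.45,0],"twist": 0,"hand": 0},
    {"translation": [-0.1,-0.45,0],"twist": 0,"hand": 0},
  ],
)

```text
time: 3.0
tool_pos: [0.3856, 0.1903, 0.2537]
tool_rot: [0.001, -0.117, 0.993, 0.0]
contact_force: [0.5, 0.4, -0.0]
gripper_width: -0.002
grasp_force: 0.0
```

```bash
python3 -c "from h import *;where()"
```

```text
t 3.0 bin xyz mm [424.8  57.  253.7] yaw err 0.001 F bin [ 0.3 -0.6 -0. ] w -0.0020185831790248475
```

Remaining: about -265 in x and -57 in y.

Request:
apply_moves(
  targets=[
    {"translation": [-0.12,-0.45,0],"twist": 0,"hand": 0},
    {"translation": [-0.12,-0.45,0],"twist": 0,"hand": 0},
    {"translation": [-0.12,-0.45,0],"twist": 0,"hand": 0},
    {"translation": [-0.12,-0.45,0],"twist": 0,"hand": 0},
    {"translation": [-0.09,-0.35,0],"twist": 0,"hand": 0},
    {"translation": [0,-0.3,0],"twist": 0,"hand": 0},
    {"translation": [0,-0.1,0],"twist": 0,"hand": 0},
    {"translation": [0,0,0],"twist": 0,"hand": 0},
  ],
)

```text
time: 3.8
tool_pos: [0.4998, -0.0437, 0.2533]
tool_rot: [-0.0, -0.116, 0.993, 0.0]
contact_force: [0.9, 0.6, 0.3]
gripper_width: -0.002
grasp_force: 0.0
```

```bash
python3 - <<'E'
from h import *
where()
im=save('top','t2.png')
cv2.imwrite('pics/c3.png',cv2.resize(im[130:230,260:390,::-1],None,fx=5,fy=5))
E
```

```text
t 3.8 bin xyz mm [170.7  -0.  253.3] yaw err -0.001 F bin [ 0.4 -1.   0.3] w -0.0015477563700095345
```

View pics/c3.png

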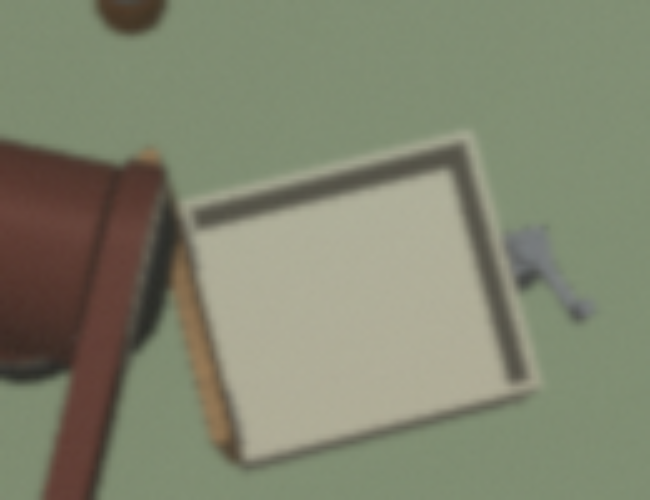

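The gripper stands clear, behind the lid. Next I close in slowly until the lid is touched.

Request:
apply_moves(
  targets=[
    {"translation": [0,-0.2,0],"twist": 0,"hand": 0},
    {"translation": [0,-0.14,0],"twist": 0,"hand": 0},
    {"translation": [0,-0.08,0],"twist": 0,"hand": 0},
    {"translation": [0,-0.06,0],"twist": 0,"hand": 0},
    {"translation": [0,-0.06,0],"twist": 0,"hand": 0},
    {"translation": [0,-0.06,0],"twist": 0,"hand": 0},
    {"translation": [0,-0.06,0],"twist": 0,"hand": 0},
    {"translation": [0,-0.06,0],"twist": 0,"hand": 0},
  ],
)

```text
time: 4.65
tool_pos: [0.5167, -0.113, 0.2536]
tool_rot: [0.0, -0.117, 0.993, 0.0]
contact_force: [-0.4, 1.5, 2.0]
gripper_width: -0.005
grasp_force: 1.1
```

```bash
python3 -c "from h import *;where()"
```

```text
t 4.65 bin xyz mm [ 99.4  -0.4 253.6] yaw err 0.001 F bin [1.6 0.1 2. ] w -0.005249734770799752
```

Request:
apply_moves(
  targets=[
    {"translation": [0,-0.07,0.01],"twist": 0,"hand": 0},
    {"translation": [0,-0.07,0.01],"twist": 0,"hand": 0},
    {"translation": [0,-0.07,0.014],"twist": 0,"hand": 0},
    {"translation": [0,-0.07,0.014],"twist": 0,"hand": 0},
    {"translation": [0,-0.07,0.014],"twist": 0,"hand": 0},
    {"translation": [0,-0.07,0.014],"twist": 0,"hand": 0},
    {"translation": [0,-0.068,0.026],"twist": 0,"hand": 0},
    {"translation": [0,-0.068,0.028],"twist": 0,"hand": 0},
  ],
)

```text
time: 5.45
tool_pos: [0.5295, -0.1677, 0.2402]
tool_rot: [0.0, -0.117, 0.993, -0.0]
contact_force: [0.5, 0.9, 2.0]
gripper_width: 0.001
grasp_force: 1.0
```

```bash
python3 -c "from h import *;where()"
```

```text
t 5.45 bin xyz mm [ 43.2  -0.3 240.2] yaw err 0.001 F bin [ 0.8 -0.7  2. ] w 0.0009736258942400133
```

Contact is holding at about 2 N. I'll follow the arc through waypoints (30,234), (6,218) and (-14,197).

Request:
apply_moves(
  targets=[
    {"translation": [0,-0.066,0.03],"twist": 0,"hand": 0},
    {"translation": [0,-0.066,0.03],"twist": 0,"hand": 0},
    {"translation": [0,-0.06,0.041],"twist": 0,"hand": 0},
    {"translation": [0,-0.06,0.041],"twist": 0,"hand": 0},
    {"translation": [0,-0.06,0.041],"twist": 0,"hand": 0},
    {"translation": [0,-0.06,0.041],"twist": 0,"hand": 0},
    {"translation": [0,-0.05,0.052],"twist": 0,"hand": 0},
    {"translation": [0,-0.05,0.052],"twist": 0,"hand": 0},
  ],
)

```text
time: 6.25
tool_pos: [0.5405, -0.2134, 0.2071]
tool_rot: [0.0, -0.117, 0.993, -0.0]
contact_force: [0.9, -0.2, 3.1]
gripper_width: 0.003
grasp_force: 0.9
```

```bash
python3 -c "from h import *;where()"
```

```text
t 6.25 bin xyz mm [ -3.8  -0.3 207.1] yaw err 0.001 F bin [-0.4 -0.9  3.1] w 0.0031159805195498506
```

Request:
apply_moves(
  targets=[
    {"translation": [0,-0.05,0.052],"twist": 0,"hand": 0},
    {"translation": [0,-0.05,0.052],"twist": 0,"hand": 0},
    {"translation": [0,-0.032,0.049],"twist": 0,"hand": 0},
    {"translation": [0,-0.032,0.049],"twist": 0,"hand": 0},
    {"translation": [0,-0.032,0.049],"twist": 0,"hand": 0},
    {"translation": [0,-0.032,0.049],"twist": 0,"hand": 0},
    {"translation": [0,-0.032,0.049],"twist": 0,"hand": 0},
    {"translation": [0,-0.022,0.05],"twist": 0,"hand": 0},
  ],
)

```text
time: 7.05
tool_pos: [0.5469, -0.2406, 0.1671]
tool_rot: [-0.0, -0.117, 0.993, -0.0]
contact_force: [0.2, -0.8, 2.0]
gripper_width: -0.003
grasp_force: 0.8
```

```bash
python3 -c "from h import *;where()"
```

```text
t 7.05 bin xyz mm [-31.7  -0.3 167.1] yaw err 0.001 F bin [-0.8 -0.1  2. ] w -0.00296748938713521
```

Now z 167 → about 135 (shut near 117), slowing down.

Request:
apply_moves(
  targets=[
    {"translation": [0,-0.018,0.045],"twist": 0,"hand": 0},
    {"translation": [0,-0.018,0.045],"twist": 0,"hand": 0},
    {"translation": [0,-0.015,0.045],"twist": 0,"hand": 0},
    {"translation": [0,-0.015,0.04],"twist": 0,"hand": 0},
    {"translation": [0,-0.01,0.04],"twist": 0,"hand": 0},
    {"translation": [0,-0.008,0.04],"twist": 0,"hand": 0},
    {"translation": [0,-0.006,0.04],"twist": 0,"hand": 0},
    {"translation": [0,-0.005,0.03],"twist": 0,"hand": 0},
  ],
)

```text
time: 7.85
tool_pos: [0.549, -0.2495, 0.1347]
tool_rot: [-0.0, -0.117, 0.993, 0.0]
contact_force: [1.0, -1.6, 0.5]
gripper_width: -0.0
grasp_force: 0.8
```

```bash
python3 -c "from h import *;where()"
```

```text
t 7.85 bin xyz mm [-40.9  -0.3 134.7] yaw err 0.001 F bin [-1.8 -0.6  0.5] w -0.00020967655835377053
```

Request:
apply_moves(
  targets=[
    {"translation": [0,-0.004,0.03],"twist": 0,"hand": 0},
    {"translation": [0,-0.003,0.03],"twist": 0,"hand": 0},
    {"translation": [0,-0.002,0.025],"twist": 0,"hand": 0},
    {"translation": [0,0,0.02],"twist": 0,"hand": 0},
    {"translation": [0,0,0.02],"twist": 0,"hand": 0},
    {"translation": [0,0,0.02],"twist": 0,"hand": 0},
    {"translation": [0,0,0.015],"twist": 0,"hand": 0},
    {"translation": [0,0,0.01],"twist": 0,"hand": 0},
  ],
)

```text
time: 8.65
tool_pos: [0.5493, -0.2504, 0.118]
tool_rot: [-0.0, -0.117, 0.993, 0.0]
contact_force: [0.5, -1.1, 1.1]
gripper_width: 0.001
grasp_force: 0.8
```

```bash
python3 -c "from h import *;where()"
```

```text
t 8.65 bin xyz mm [-41.8  -0.3 118. ] yaw err 0.001 F bin [-1.2 -0.2  1.1] w 0.0007753027120781598
```

Request:
apply_moves(
  targets=[
    {"translation": [0,0,0.01],"twist": 0,"hand": 0},
    {"translation": [0,0,0.01],"twist": 0,"hand": 0},
    {"translation": [0,0,0.01],"twist": 0,"hand": 0},
    {"translation": [0,0,0],"twist": 0,"hand": 0},
  ],
)

```text
time: 9.05
tool_pos: [0.5494, -0.2505, 0.1169]
tool_rot: [-0.0, -0.117, 0.993, 0.0]
contact_force: [-4.1, 0.8, 10.0]
gripper_width: -0.003
grasp_force: 4.8
```

```bash
python3 -c "from h import *;where()"
```

```text
t 9.05 bin xyz mm [-41.9  -0.4 116.9] yaw err 0.001 F bin [ 1.8  3.8 10. ] w -0.002965110590540234
```

The lid is shut: the tip is at 95 mm and the contact force has risen to 10 N. Now I lift off, go round the outside of the latch tab (about (-110,43) in the bin frame) and re-check the tab.

Request:
apply_moves(
  targets=[
    {"translation": [0,0,-0.1],"twist": 0,"hand": 0},
    {"translation": [0,0,-0.3],"twist": 0,"hand": 0},
    {"translation": [0,0,-0.2],"twist": 0,"hand": 0},
    {"translation": [0.1,-0.3,0],"twist": 0,"hand": 0},
    {"translation": [0.1,-0.3,0],"twist": 0,"hand": 0},
    {"translation": [0.1,-0.25,0],"twist": 0,"hand": 0},
    {"translation": [0.15,-0.25,0],"twist": 0,"hand": 0},
    {"translation": [0,0,0],"twist": 0,"hand": 0},
  ],
)

```text
time: 9.85
tool_pos: [0.5299, -0.3703, 0.1748]
tool_rot: [-0.0, -0.115, 0.993, -0.0]
contact_force: [0.6, 0.3, 0.2]
gripper_width: 0.001
grasp_force: 0.0
```

```bash
python3 - <<'E'
from h import *
where()
im=save('side','s2.png')
cv2.imwrite('pics/c4.png',cv2.resize(im[110:250,240:410,::-1],None,fx=4,fy=4,interpolation=cv2.INTER_CUBIC))
for q in('latch','latch_tab','lid'):print(q,[(np.round(r['point'],3).tolist(),round(r['score'],2)) for r in recognise('side',q)[:4]])
E
```

```text
t 9.85 bin xyz mm [-154.    46.3  174.8] yaw err -0.003 F bin [ 0.2 -0.6  0.2] w 0.0007500254150374149
latch [([0.543, -0.313, 0.104], 0.64), ([0.239, 0.172, 0.103], 0.44), ([0.317, -0.647, 0.106], 0.43)]
latch_tab [([0.543, -0.314, 0.105], 0.49)]
lid [([0.299, -0.546, 0.098], 0.93), ([0.251, 0.265, 0.09], 0.91), ([0.538, -0.202, 0.097], 0.72)]
```

View pics/c4.png

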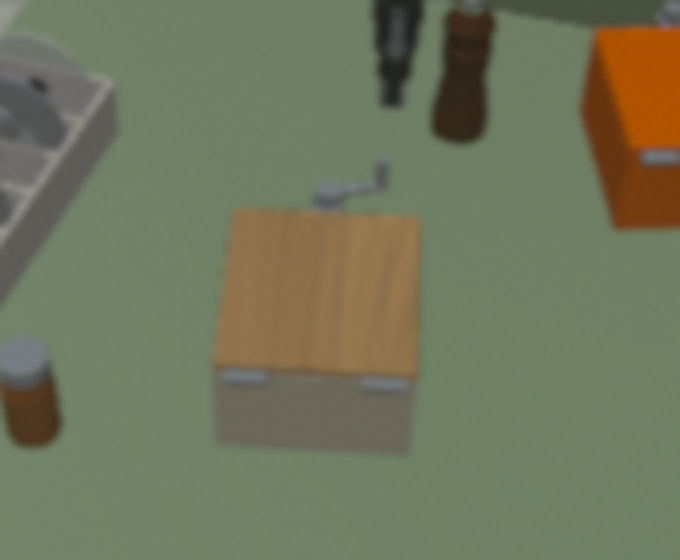

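The lid lies flat at (320,285 in the crop), the latch is untouched with its tab at (381,165), and the closed fingers stand beyond it. I lower beside the tab and push toward bin +x.

Request:
apply_moves(
  targets=[
    {"translation": [0,0,0.2],"twist": 0,"hand": 0},
    {"translation": [0,0,0.2],"twist": 0,"hand": 0},
    {"translation": [-0.03,0.08,0],"twist": 0,"hand": 0},
    {"translation": [0,0.08,0],"twist": 0,"hand": 0},
    {"translation": [0,0.06,0],"twist": 0,"hand": 0},
    {"translation": [0,0.06,0],"twist": 0,"hand": 0},
    {"translation": [0,0.06,0],"twist": 0,"hand": 0},
    {"translation": [0,0,0],"twist": 0,"hand": 0},
  ],
)

```text
time: 10.85
tool_pos: [0.5263, -0.3334, 0.1359]
tool_rot: [0.001, -0.117, 0.993, -0.0]
contact_force: [1.1, -0.0, 0.1]
gripper_width: -0.002
grasp_force: 0.0
```

```bash
python3 -c "from h import *;where()"
```

```text
t 10.85 bin xyz mm [-117.2   41.2  135.9] yaw err 0.001 F bin [-0.3 -1.1  0.1] w -0.0022769429379479894
```

Request:
apply_moves(
  targets=[
    {"translation": [0,0.065,0],"twist": 0,"hand": 0},
    {"translation": [0,0.065,0],"twist": 0,"hand": 0},
    {"translation": [-0.025,0.06,0],"twist": 0,"hand": 0},
    {"translation": [-0.025,0.06,0],"twist": 0,"hand": 0},
    {"translation": [-0.045,0.05,0],"twist": 0,"hand": 0},
    {"translation": [-0.045,0.05,0],"twist": 0,"hand": 0},
    {"translation": [-0.06,0.04,0],"twist": 0,"hand": 0},
    {"translation": [0,0,0],"twist": 0,"hand": 0},
  ],
)

```text
time: 11.65
tool_pos: [0.5371, -0.2906, 0.1349]
tool_rot: [0.0, -0.117, 0.993, 0.0]
contact_force: [-0.4, -0.4, 0.1]
gripper_width: -0.0
grasp_force: 0.0
```

```bash
python3 - <<'E'
from h import *
where()
im=save('side','s3.png')
cv2.imwrite('pics/c5.png',cv2.resize(im[130:200,280:380,::-1],None,fx=7,fy=7,interpolation=cv2.INTER_CUBIC))
E
```

```text
t 11.65 bin xyz mm [-78.1  20.9 134.9] yaw err 0.002 F bin [-0.3  0.5  0.1] w -0.0003136344510607817
```

View pics/c5.png

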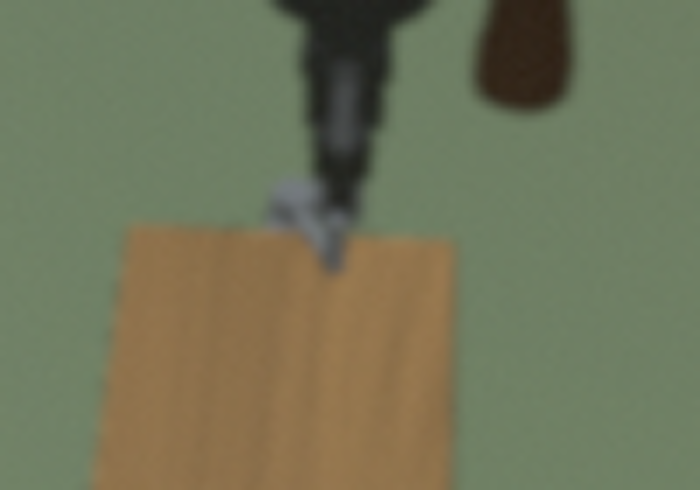

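The latch has turned to about 1.0 rad, with its tab at (335,250 in the crop) against the fingers. I back off, go round to the +y side of the tab, and push toward -y to the stop.

Request:
apply_moves(
  targets=[
    {"translation": [0,-0.1,0],"twist": 0,"hand": 0},
    {"translation": [0.26,0,0],"twist": 0,"hand": 0},
    {"translation": [0,0.33,0],"twist": 0,"hand": 0},
    {"translation": [-0.06,0,0],"twist": 0,"hand": 0},
    {"translation": [-0.06,0.02,0],"twist": 0,"hand": 0},
    {"translation": [-0.05,0.02,0],"twist": 0,"hand": 0},
    {"translation": [-0.05,0,0],"twist": 0,"hand": 0},
    {"translation": [-0.04,0,0],"twist": 0,"hand": 0},
  ],
)

```text
time: 12.5
tool_pos: [0.5309, -0.2654, 0.135]
tool_rot: [-0.0, -0.117, 0.993, 0.0]
contact_force: [-0.5, 0.4, 0.5]
gripper_width: 0.0
grasp_force: 0.5
```

```bash
python3 -c "from h import *;where()"
```

```text
t 12.5 bin xyz mm [-52.2  21.1 135. ] yaw err 0.001 F bin [0.5 0.4 0.5] w 0.0002919553180221004
```

Request:
apply_moves(
  targets=[
    {"translation": [-0.02,0,0],"twist": 0,"hand": 0},
    {"translation": [-0.02,0,0],"twist": 0,"hand": 0},
    {"translation": [-0.01,0,0],"twist": 0,"hand": 0},
    {"translation": [-0.01,0,0],"twist": 0,"hand": 0},
    {"translation": [0,0,0],"twist": 0,"hand": 0},
  ],
)

```text
time: 13.0
tool_pos: [0.5362, -0.264, 0.1352]
tool_rot: [0.0, -0.117, 0.993, -0.0]
contact_force: [-0.2, -0.5, 0.6]
gripper_width: 0.004
grasp_force: 0.2
```

```bash
python3 -c "from h import *;where()"
```

```text
t 13.0 bin xyz mm [-52.   15.6 135.2] yaw err 0.001 F bin [-0.4  0.3  0.6] w 0.0036035769775912153
```

No stop force yet, so I continue in small steps.

Request:
apply_moves(
  targets=[
    {"translation": [-0.01,0,0],"twist": 0,"hand": 0},
    {"translation": [-0.01,0,0],"twist": 0,"hand": 0},
    {"translation": [0,0,0],"twist": 0,"hand": 0},
  ],
)

```text
time: 13.3
tool_pos: [0.5367, -0.2638, 0.135]
tool_rot: [-0.002, -0.117, 0.993, 0.0]
contact_force: [-6.6, -0.4, 2.2]
gripper_width: 0.001
grasp_force: 3.3
```

```bash
python3 -c "from h import *;where()"
```

```text
t 13.3 bin xyz mm [-51.9  15.  135. ] yaw err 0.001 F bin [1.1 6.5 2.2] w 0.0005190719485991584
```

The stop is felt at 6.5 N. I back off, lift clear and check.

Request:
apply_moves(
  targets=[
    {"translation": [0.08,0,0],"twist": 0,"hand": 0},
    {"translation": [0.2,0,0],"twist": 0,"hand": 0},
    {"translation": [0,0,-0.3],"twist": 0,"hand": 0},
    {"translation": [0.2,0,-0.4],"twist": 0,"hand": 0},
    {"translation": [0.3,0,-0.3],"twist": 0,"hand": 0},
    {"translation": [0.4,0.2,0],"twist": 0,"hand": 0},
    {"translation": [0.3,0.3,0],"twist": 0,"hand": 0},
    {"translation": [0,0,0],"twist": 0,"hand": 0},
  ],
)

```text
time: 14.1
tool_pos: [0.3792, -0.247, 0.2342]
tool_rot: [0.0, -0.116, 0.993, 0.0]
contact_force: [0.6, 0.3, -0.7]
gripper_width: -0.002
grasp_force: 0.0
```

```bash
python3 - <<'E'
from h import *
where()
a=save('top','t4.png')[130:240,250:400];b=save('side','s4.png')[120:240,250:400]
f=lambda i:cv2.resize(i[:,:,::-1],(400,300),interpolation=cv2.INTER_CUBIC)
cv2.imwrite('pics/c6.png',np.hstack([f(a),f(b)]))
E
```

```text
t 14.1 bin xyz mm [  0.8 164.3 234.2] yaw err -0.0 F bin [ 0.2 -0.6 -0.7] w -0.002295185913521103
```

View pics/c6.png

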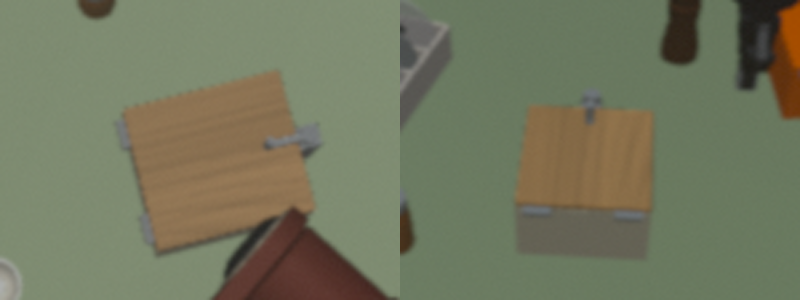

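The lid lies flat. The latch arm points straight in across it, from its pivot at (308,135) to its tab at (268,145), parallel to the bin's sides, and the gripper is clear.

```bash
python3 -c "from plant import *;print(job_done())"
```

```text
the job is handed in; nothing more can be done
None
```

The open bin's lid was lowered slowly until fully shut, the latch was then swung over it to its stop, pointing straight in across the lid, and the job was handed in at about 14 s with nothing else touched.

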